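# Set the filigree board on the sloped inspection rest and bring the magnifier over it

### The job

Take the dark board with the silver filigree (not the bare white one) and lay it lengthwise on the narrow sloping brass rest, lowering it on rather than dropping it: flat on the slope, centred across it, and slid down until its end is square and home against the ledge (either end may be down). Let go of it, then swing the magnifier by its red knob over the board until it comes up against its stop. Leave the white board and the other tools on the bench where they are.

Things in the scene. Friction and masses are not known exactly. Their poses are not given: they have to be found in the camera images.
- board: dark, nearly black flat work board with silver filigree flowers and beads fixed on its top face, 100 x 60 x 10 mm, 0.2 to 0.45 kg, lying flat on the bench. Origin: centre of its underside; x along its 100 mm length, y along its 60 mm width, z up out of the decorated face. The silver work stands 3 mm proud and is not felt by the fingers.
- white_board: bare white ceramic board, same size and frame as the dark one (100 x 60 x 10 mm), lying flat on the bench near it; not to be used.
- cradle: narrow fixed brass strip of the inspection rest, 36 mm wide (y), 90 long (x), inclined 20 degrees, low end nearer the robot; x points up the slope, z square out of it. Origin: on the sloped surface, 85 mm above the bench, where the centre of the board's underside lies when home. At the low end a ledge 36 mm wide, 8 mm tall, stop face at x = -50 mm. The 60 mm wide board overhangs it on both sides.
- rest: fixed stand of the cradle and magnifier: dark steel base plate 100 (x) x 230 (y) x 12 mm on the bench, from y = -55 to +175 mm, with a column 34 x 26 mm that carries the cradle. Origin: on the bench straight below the cradle's origin; z up, x level towards the cradle's high end.
- magnifier_hinge (a point): axis of the magnifier's swing: a vertical steel post, diameter 16 mm, 150 mm to the cradle's +y side. The point lies on the axis at the height of the arm's centre plane, 170 mm above the bench; axes as rest.
- magnifier_knob (a point): centre of the top of the red upright knob on the magnifier's white arm, 206 mm above the bench: diameter 16 mm, standing 32 mm proud of the arm (8 mm thick, 14 wide), 85 mm from the swing axis, between the post and the lens (white ring, outer diameter 96 mm, 12 mm thick, centre 150 mm from the axis).
- magnifier (a joint): swing of the magnifier about its post in rad: 0 = against its stop, arm pointing along the rest's -y axis with the lens right over the cradle; grows anticlockwise seen from above as it is swung away to beyond the rest (away from the robot), up to 1.5. Stays where it is left; moving it at the knob takes 1 to 2 N.
- pliers: pliers with two green handles, about 165 x 60 x 12 mm, on the bench; a bystander. Origin: its underside, near the middle.
- tweezers: steel tweezers, about 135 x 15 x 5 mm, on the bench; a bystander. Origin: its underside, near the middle.
- hammer: small hammer, 220 long, about 70 wide and 22 high mm, on the bench; a bystander. Origin: its underside, near the middle.
- tin: white round tin, diameter 50, height 14 mm, on the bench; a bystander. Origin: its underside, near the middle.
- burnisher: thin steel tool with a yellow handle, 180 long, 20 high mm, on the bench; a bystander. Origin: its underside, near the middle.
- dish: small blue bowl, diameter 70, height 22 mm, on the bench; a bystander. Origin: its underside, near the middle.

How it is judged:
On the way, in this order (a step that is already met when the one before it is completed fails the run):
1. the board touches the cradle while the fingers still hold it (it is lowered on, not dropped) (contact force between the fingers and board above 0.5 N and contact force between board and cradle above 0.2 N and distance between board and cradle below 0.04 m), for 0.1 s.
2. the board lies home on the cradle, let go and at rest (x of board in the frame of cradle between -0.005 and 0.005 m and y of board in the frame of cradle between -0.01 and 0.01 m and z of board in the frame of cradle between -0.004 and 0.004 m and angle between the z axis of board and the z axis of cradle, either way round below 0.06 rad and angle between the x axis of board and the x axis of cradle, either way round below 0.12 rad and angle between board's own z axis and vertical below 1 rad and contact force between the fingers and board below 0.1 N and linear speed of board below 0.02 m/s), for 0.2 s.
3. the magnifier is swung over the board (value of joint magnifier below 0.08 rad), for 0.2 s.
At the end, for the whole second after the job is handed in: The dark board lies face up on the cradle, let go and at rest: origin within 5 mm of the cradle's along the slope, 10 mm across, 4 mm square to it, flat within 0.06 rad, lengthwise within 0.12 rad (either way round). The magnifier is still, within 0.08 rad of its stop (all of step 2 and value of joint magnifier below 0.08 rad and velocity of joint magnifier between -0.05 and 0.05 rad/s); the robot touches nothing.
It fails at once if the white board is moved by more than 30 mm (distance of white_board from where it was at the start of the episode above 0.03 m).
It fails at once if another tool or dish on the bench is moved by more than 40 mm (distance of any of pliers, tweezers, hammer, tin, burnisher, dish from where it was at the start of the episode above 0.04 m).
It also fails if it takes over 64 s, if anything falls off the work surface, if the arm or the gripper's body presses on something with over 40 N, if the wrist force passes 120 N, or if a joint passes its speed limit or range.

### The arm

A 6-joint arm with a two-finger parallel gripper is mounted at the origin on the work surface. World frame = base frame: x ahead of the robot, y to its left, z up, the work surface at z = 0. Lengths are in m, angles in rad, forces in N, time in s.
With the tool pointing down it reaches from about 0.275 to 0.825 m from the base axis. Payload 5.2 kg.
Tool frame: the origin (TCP) lies at the very end of the fingers, on their centre line; the grasp point (between the pads) lies 19 mm behind it (arm.grip_depth is the distance from the TCP to the grasp point, in m); z points along the fingers, y is the line along which they close (so a half turn about z gives the same grasp; the last joint's range is limited). The gripper opens to 93 mm and grips with 3 to 60 N. Pads are 15 mm wide; open, the fingers measure 128 mm over their backs; the gripper's body (75 mm by 188 mm) begins 65 mm behind the grasp point.
Start: joints at [1.039, 0.259, 1.535, -0, 1.348, -0.203], TCP at [0.178, 0.521, 0.219] pointing down, gripper open.
Joint ranges: [-3.14, 3.14], [-0.91, 2.08], [0.19, 2.58], [-1.22, 4.36], [0.22, 2.71], [-3.12, 3.12]. Speed limits (rad/s): [2.57, 2.57, 3.14, 3.14, 3.14, 3.14].

### API

Orientations are given as a rotation vector (axis times angle).
In Python, from station import arm gives the robot as it stands.
- The arm moves only by the shell command python3 -m handwheel 'ROWS' [FORCE]. ROWS is JSON, a list of rows, each a list of 3 entries, a list of its own where there are three numbers: the shift along the tool's x, y, z in mm, then the turn, a rotation vector about the tool's x, y, z in degrees, then the finger opening in mm, from 0 to 93. A call has 1 to 20 rows; each row shifts and turns the commanded pose from where the row before left it, along the tool's axes as they then stand; what a row does not reach is not made up. A row lasts 1/10 s, in which the tool goes at most 50 mm and 8.59 degrees, less where a joint would pass 70% of its speed; a pose out of reach is approached as far as the arm can. A call is refused whole if a number of a shift passes 50 or a number of a turn 8.59, either way. A call with a gripper value outside its range is refused whole. The fingers move at their own pace and stop on an object; FORCE is the grip in N (left out, the last holds). Time passes only in rows, so rows that do not move let the fingers close. It gives the time, the measured TCP pose, the force, the opening and the grip force at its end, in the units of the state.
- arm.observe(): the state, without advancing time (a new reading comes with each control period).
- arm.capture(name): name is "side" or "top" or "wrist"; returns a dict with "image" (384x512x3 uint8, red, green, blue), "z_map" (384x512 float32, m along the optical axis (not along the pixel's ray), 0 where there is no reading), "fx", "fy", "cx", "cy" (pixels), "k1" (the pictures are not rectified: a ray, as slopes to the right and down, at radius r is drawn at 1 + k1 r^2 times it, then the intrinsics apply), "world_from_camera" (4x4, takes a point from camera to world coordinates); the wrist camera has in their place "mount" (4x4, takes a point from camera to tool coordinates, whose origin is the TCP and whose axes are the flange's). Camera axes: x right, y down, z forward; pixel columns grow to the right and rows downward; lengths in m; the calibration is good to about 2 mm. A picture is of the moment at which its call begins: read the wrist's pose just before it.
- arm.finish_job(): hands the job in; it is judged then, once.
The state is a dict: "time_s": time; "joint_positions": joint angles; "dq": joint speeds; "joint_torque": joint torques, N m; "position": TCP position; "ee_rot": TCP orientation; "wrist_force": force on the tool from outside, world axes, zero at the start; "wrist_torque": the same for the moment, N m; "gripper_width": opening from 0.0 (shut) to 1.0 (fully open); "gripper_force": force on a finger pad.
Only numpy, scipy, OpenCV 4.12 (cv2) and the standard library are available. Lean on these libraries where they do the work, as an engineer would, in place of code of your own. Each camera call takes 0.05 s, during which the arm holds its last target. There are 200 camera calls.

## Working session

There is one attempt and no reset: what is moved stays moved. The work goes in short steps, Python scripts to look and compute and a shell command to move; the robot and the scene stay as the last step left them, time stands still between calls to the robot, and variables do not carry over. Pictures are saved under pics/ and viewed, at most 10 in all, crops included, and the job is handed in when it is done.

```bash
mkdir -p pics; ls; cat > h.py <<'E'
from station import arm
import numpy as np, cv2
from scipy.spatial.transform import Rotation as R
def cap(n):
    s=arm.observe(); c=arm.capture(n)
    if n=='wrist':
        T=np.eye(4);T[:3,:3]=R.from_rotvec(s['ee_rot']).as_matrix();T[:3,3]=s['position'];c['W']=T@c['mount']
    else: c['W']=c['world_from_camera']
    return c
def rays(c,uv):
    K=np.array([[c['fx'],0,c['cx']],[0,c['fy'],c['cy']],[0,0,1.]])
    p=cv2.undistortPointsIter(np.array(uv,float).reshape(-1,1,2),K,np.array([c['k1'],0,0,0,0]),None,None,(3,50,1e-10)).reshape(-1,2)
    return np.c_[p,np.ones(len(p))]
def plane(c,uv,z):
    d=rays(c,uv)@c['W'][:3,:3].T; o=c['W'][:3,3]
    return o+d*((z-o[2])/d[:,2])[:,None]
def cloud(c):
    h,w=c['z_map'].shape; v,u=np.mgrid[:h,:w]
    P=rays(c,np.c_[u.ravel(),v.ravel()])*c['z_map'].reshape(-1,1)
    P=P@c['W'][:3,:3].T+c['W'][:3,3]; P[c['z_map'].ravel()==0]=np.nan
    return P.reshape(h,w,3)
def save(c,n): cv2.imwrite('pics/'+n,c['image'][:,:,::-1])
E
python3 - <<'E'
from h import *
ims=[]
for n in ['top','side']:
    c=cap(n); ims.append(c['image']); np.savez(''+n+'.npz',**{k:v for k,v in c.items()})
    print(n,c['W'][:3,3],c['fx'],c['k1'])
    save(c,n+'0.png')
E
```

```text
pics
top [ 0.46192662 -0.01405596  1.49439358] 384.21168333571256 -0.07332806108912572
side [ 0.16053333 -1.37122469  0.95567832] 472.75595453883267 0.012306428694108177
```

View pics/top0.png

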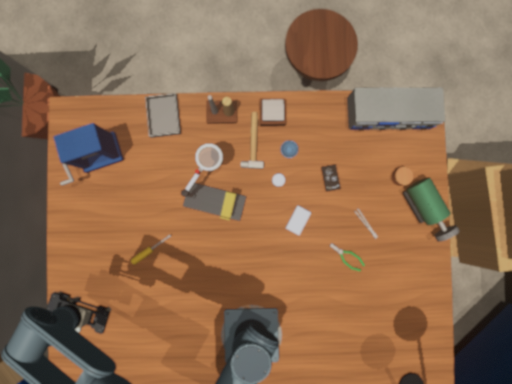

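View pics/side0.png

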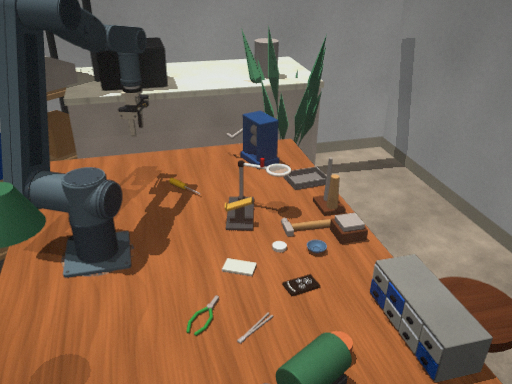

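The top view shows the dark board at (331,178), the white board at (299,220), the brass rest at (229,205), the base plate around (215,202), the red knob near (196,178) and the lens at (208,157). The side view agrees with this. Next I'll measure these.

```bash
python3 - <<'E'
from h import *
def ld(n):
    d=np.load(n+'.npz'); return {k:(d[k] if d[k].ndim else float(d[k])) for k in d.files}
c=ld('top'); P=cloud(c); im=c['image'].astype(int)
hsv=cv2.cvtColor(c['image'],cv2.COLOR_RGB2HSV).astype(int)
def roi(x0,x1,y0,y1):
    m=np.zeros(im.shape[:2],bool); m[y0:y1,x0:x1]=1; return m
def rect(m,z,name):
    m=cv2.morphologyEx(m.astype(np.uint8),cv2.MORPH_CLOSE,np.ones((5,5)))
    k=max(cv2.findContours(m,0,1)[0],key=cv2.contourArea)
    w=plane(c,k.reshape(-1,2),z)[:,:2]
    r=cv2.minAreaRect((w*1000).astype(np.float32)); mm=np.zeros_like(m);cv2.drawContours(mm,[k],-1,1,-1)
    print(name,np.round(r[0],1),np.round(r[1],1),round(r[2],1),'medz',np.nanmedian(P[mm>0][:,2])); print(np.round(cv2.boxPoints(r)))
    return mm>0
V=hsv[...,2];S=hsv[...,1]
rect(roi(315,347,160,195)&((V<75)|(S<60)),.01,'board')
rect(roi(280,318,200,240)&(S<60)&(V>150),.01,'white')
b=roi(215,250,185,225)&(hsv[...,0]>20)&(hsv[...,0]<35)&(S>120)&(V>120)
mb=rect(b,.085,'brass')
q=P[mb]; q=q[np.isfinite(q).all(1)]; print('brass z',np.percentile(q[:,2],[2,50,98]))
A=np.c_[q[:,:2],np.ones(len(q))]; f=np.linalg.lstsq(A,q[:,2],rcond=None)[0]; print('slope',np.degrees(np.arctan(np.hypot(*f[:2]))),np.degrees(np.arctan2(f[1],f[0])))
base=roi(175,255,175,225)&(S<90)&(V<130)
rect(base,.012,'base')
red=roi(180,230,160,200)&((hsv[...,0]<6)|(hsv[...,0]>174))&(S>150)
v,u=np.nonzero(red);print('red px',u.mean(),v.mean(),len(u),plane(c,[[u.mean(),v.mean()]],.195))
ring=roi(190,228,140,175)&(S<50)&(V>150)
v,u=np.nonzero(ring);(cx,cy),r=cv2.minEnclosingCircle(np.c_[u,v].astype(np.float32));print('ring',cx,cy,r,plane(c,[[cx,cy]],.176),np.nanmedian(P[ring][:,2]))
s=ld('side');h2=cv2.cvtColor(s['image'],cv2.COLOR_RGB2HSV).astype(int)
r2=((h2[...,0]<6)|(h2[...,0]>174))&(h2[...,1]>150);r2[:,:225]=0;r2[:150]=0;r2[200:]=0;r2[:,300:]=0
v,u=np.nonzero(r2);print('side red',u.min(),u.max(),v.min(),v.max())
x=cv2.resize(c['image'][130:230,170:350],None,fx=4,fy=4,interpolation=2);cv2.imwrite('pics/topz.png',x[:,:,::-1])
E
```

```text
board [ 599.1 -323. ] [82.6 45.6] 9.5 medz 0.00960150855486408
[[ 555. -307.]
 [ 562. -352.]
 [ 644. -339.]
 [ 636. -294.]]
white [ 439.  -189.7] [ 62.3 103.6] 61.7 medz 0.008547782602216003
[[ 379. -193.]
 [ 470. -242.]
 [ 499. -187.]
 [ 408. -138.]]
brass [499.   74.1] [36.  98.5] 76.0 medz 0.08275523592018275
[[447.  68.]
 [542.  45.]
 [551.  80.]
 [456. 103.]]
brass z [0.06483971 0.08275524 0.100833  ]
slope 18.092978679684748 7.421136408920882
base [533.8 179.2] [160.8  95.5] 74.8 medz 0.011436597298750462
[[467. 114.]
 [559.  89.]
 [601. 244.]
 [509. 269.]]
red px 197.25 171.125 8 [[0.6149187 0.1702775 0.195    ]]
ring 205.5 159.5 17.902612686157227 [[0.65693142 0.14397665 0.176     ]] 0.1729831957479191
side red 260 264 158 166
```

View pics/topz.png

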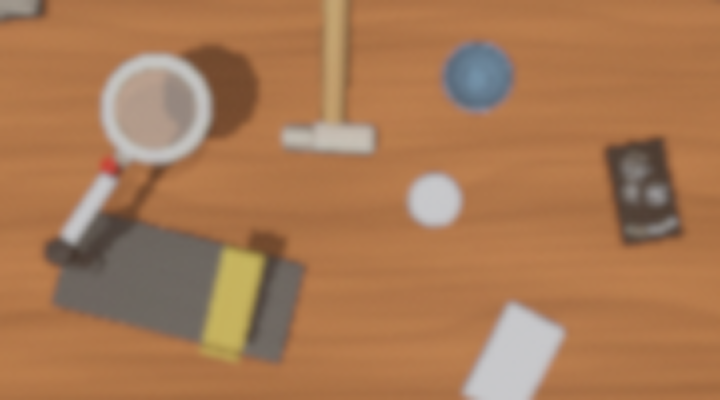

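The zoomed view confirms the brass strip, the post at the left end of the base, and the arm swung away from the robot. The top view is blurry, so I'll get closer views with the wrist camera.

```bash
cat >> h.py <<'E'
def frame(pos,yaw,tilt=0):
    """tool frame for board/cradle yaw (deg), slope tilt (deg): tool x up slope, z into it"""
    x=R.from_euler('zy',[yaw,-tilt],degrees=True).as_matrix()
    return np.array(pos), x@np.diag([1,-1,-1.])
def togo(pos,yaw,tilt=0):
    s=arm.observe(); Rc=R.from_rotvec(s['ee_rot']).as_matrix(); p,Rt=frame(pos,yaw,tilt)
    best=min((R.from_matrix(Rc.T@Rt@np.diag(f)).as_rotvec(degrees=True) for f in ([1,1,1.],[-1,-1,1.])),key=np.linalg.norm)
    print('pos',np.round(s['position'],4),'shift mm',np.round(Rc.T@(p-s['position'])*1000,1),'turn deg',np.round(best,2),'F',np.round(s['wrist_force'],1),'t',s['time_s'])
E
python3 - <<'E'
from h import *
togo([.44,.10,.36],-14.5)
c=cap('wrist'); print(np.round(c['mount'],3),c['fx'])
E
```

```text
pos [0.1773 0.5201 0.2179] shift mm [-384.2 -313.  -141.7] turn deg [-0.09 -0.02 -4.34] F [-0.1 -0.2 -0.7] t 0.1
[[-0.    -0.959 -0.285  0.079]
 [ 1.    -0.001  0.001 -0.   ]
 [-0.001 -0.285  0.959 -0.166]
 [ 0.     0.     0.     1.   ]] 270.7639072766986
```

```bash
python3 -m handwheel '[[[-10,-8,-40],[0,0,0],93],[[-20,-16,-35],[0,0,-2],93],[[-32,-26,-25],[0,0,-2],93],[[-32,-26,-15],[0,0,0],93],[[-32,-26,-10],[0,0,0],93],[[-32,-26,-5],[0,0,0],93],[[-32,-26,-5],[0,0,0],93],[[-32,-26,-5],[0,0,0],93],[[-32,-26,0],[0,0,0],93],[[-32,-26,0],[0,0,0],93],[[-32,-26,0],[0,0,0],93],[[-32,-26,0],[0,0,0],93],[[-32,-26,0],[0,0,0],93],[[0,0,0],[0,0,0],93],[[0,0,0],[0,0,0],93]]' 30
cat > m.py <<'E'
from h import *
togo([.44,.10,.36],-14.5)
c=cap('wrist'); save(c,'w1.png'); P=cloud(c)
np.savez('w1.npz',P=P,**c)
E
python3 m.py
```

```text
time_s: 1.65
position: [0.4641, 0.1201, 0.3581]
ee_rot: [-0.409, -3.113, -0.0]
wrist_force: [-0.7, -0.2, 0.3]
gripper_width: 1.004
gripper_force: 0.0
pos [0.4641 0.1201 0.3581] shift mm [ 18.1 -25.7  -1.9] turn deg [-0.   -0.1  -0.48] F [-0.7 -0.2  0.3] t 1.65
```

View pics/w1.png

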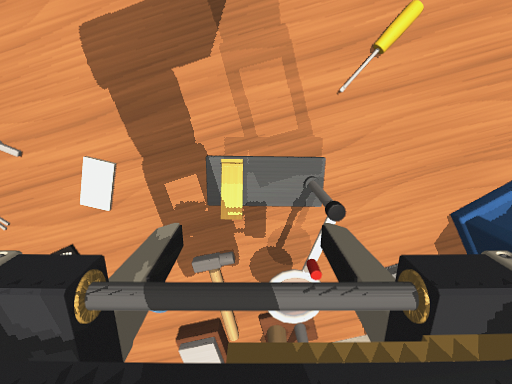

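The wrist view clearly shows the brass strip at (232,188), the base plate spanning (206..325, 155..210), the post top at (337,211) and the knob at (314,269).

```bash
python3 - <<'E'
from h import *
d=np.load('w1.npz'); c={k:(d[k] if d[k].ndim else float(d[k])) for k in d.files};P=c['P']
hsv=cv2.cvtColor(c['image'],cv2.COLOR_RGB2HSV).astype(int);H,S,V=hsv[...,0],hsv[...,1],hsv[...,2]
v,u=np.mgrid[:384,:512]
b=(u>205)&(u<260)&(v>140)&(v<230)&(H>22)&(H<35)&(S>120)&(V>100)
q=P[b];print('brass',len(q),np.percentile(q[:,2],[1,50,99]))
# surface plane fit, robust
A=np.c_[q[:,:2],np.ones(len(q))];w=np.ones(len(q),bool)
for _ in range(5):
    f=np.linalg.lstsq(A[w],q[w,2],rcond=None)[0];res=q[:,2]-A@f;w=abs(res)<.004
print('slope',np.degrees(np.arctan(np.hypot(*f[:2]))),'dir',np.degrees(np.arctan2(f[1],f[0])),w.sum())
r=cv2.minAreaRect((q[w][:,:2]*1000).astype(np.float32));print('brass rect',r,np.round(cv2.boxPoints(r)))
bs=(u>200)&(u<330)&(v>145)&(v<225)&(P[...,2]>.008)&(P[...,2]<.017)&(S<100)
q2=P[bs];r=cv2.minAreaRect((q2[:,:2]*1000).astype(np.float32));print('base',r,np.median(q2[:,2]));print(np.round(cv2.boxPoints(r)))
yaw=-14.5
red=(u>300)&(u<330)&(v>255)&(v<282)&((H<8)|(H>172))&(S>140)
k=P[red];zt=np.percentile(k[:,2],95);k=k[k[:,2]>zt-.006];print('knob',len(k),zt,k.mean(0))
po=(u>322)&(u<348)&(v>198)&(v<222)&(P[...,2]>.16)
k=P[po];zt=np.percentile(k[:,2],90);print('post',len(k),zt,np.median(k[k[:,2]>zt-.005],0))
for yaw in(-14,-15):
    # points of the brass in rest axes
    x=np.array([np.cos(np.radians(yaw)),np.sin(np.radians(yaw))]);y=np.array([-x[1],x[0]])
    Q=q[w];s=Q[:,:2]@x;t=Q[:,:2]@y;print(yaw,'x',np.percentile(s,[0.5,99.5]),'y',np.percentile(t,[0.5,99.5]),'base x',np.percentile(q2[:,:2]@x,[1,99]),'y',np.percentile(q2[:,:2]@y,[1,99]))
    s0=(.085-f[2]-(f[:2]@y)*t.mean())/(f[:2]@x);print('origin by height .085', s0*x+t.mean()*y)
E
```

```text
brass 995 [nan nan nan]
 ** On entry to DLASCL parameter number  4 had an illegal value
 ** On entry to DLASCL parameter number  4 had an illegal valueTraceback (most recent call last):
  File "<stdin>", line 10, in <module>
    x, resids, rank, s = _umath_linalg.lstsq(a, b, rcond,
                         ~~~~~~~~~~~~~~~~~~~^^^^^^^^^^^^^
                                             signature=signature)
                                             ^^^^^^^^^^^^^^^^^^^^
    raise LinAlgError("SVD did not converge in Linear Least Squares")
numpy.linalg.LinAlgError: SVD did not converge in Linear Least Squares
```

```bash
cat > cr.py <<'E'
from h import *
d=np.load('w1.npz'); c={k:(d[k] if d[k].ndim else float(d[k])) for k in d.files};P=c['P']
hsv=cv2.cvtColor(c['image'],cv2.COLOR_RGB2HSV).astype(int);H,S,V=hsv[...,0],hsv[...,1],hsv[...,2]
v,u=np.mgrid[:384,:512]; ok=np.isfinite(P[...,2])
b=ok&(u>205)&(u<260)&(v>140)&(v<230)&(H>22)&(H<35)&(S>120)&(V>100)
q=P[b];print('brass',len(q),np.percentile(q[:,2],[1,50,99]))
A=np.c_[q[:,:2],np.ones(len(q))];w=np.ones(len(q),bool)
for _ in range(5):
    f=np.linalg.lstsq(A[w],q[w,2],rcond=None)[0];res=q[:,2]-A@f;w=abs(res)<.004
print('slope',np.degrees(np.arctan(np.hypot(*f[:2]))),'dir',np.degrees(np.arctan2(f[1],f[0])),w.sum())
r=cv2.minAreaRect((q[w][:,:2]*1000).astype(np.float32));print('brass rect',r,np.round(cv2.boxPoints(r)))
bs=ok&(u>200)&(u<330)&(v>145)&(v<225)&(P[...,2]>.008)&(P[...,2]<.017)&(S<100)
q2=P[bs];r=cv2.minAreaRect((q2[:,:2]*1000).astype(np.float32));print('base',r,np.median(q2[:,2]));print(np.round(cv2.boxPoints(r)))
red=ok&(u>300)&(u<330)&(v>255)&(v<282)&((H<8)|(H>172))&(S>140)
k=P[red];zt=np.percentile(k[:,2],95);k=k[k[:,2]>zt-.006];print('knob',len(k),zt,k.mean(0))
po=ok&(u>322)&(u<348)&(v>198)&(v<222)&(P[...,2]>.16)
k=P[po];zt=np.percentile(k[:,2],90);print('post',len(k),zt,np.median(k[k[:,2]>zt-.005],0))
for yaw in(-14,-15):
    x=np.array([np.cos(np.radians(yaw)),np.sin(np.radians(yaw))]);y=np.array([-x[1],x[0]])
    Q=q[w];s=Q[:,:2]@x;t=Q[:,:2]@y;print(yaw,'x',np.percentile(s,[0.5,99.5]),'y',np.percentile(t,[0.5,99.5]),'base x',np.percentile(q2[:,:2]@x,[1,99]),'y',np.percentile(q2[:,:2]@y,[1,99]))
    s0=(.085-f[2]-(f[:2]@y)*t.mean())/(f[:2]@x);print('origin by height .085', s0*x+t.mean()*y)
E
python3 cr.py
```

```text
brass 994 [0.06822091 0.08043453 0.09755687]
slope 19.986566453068246 dir -15.834311160092875 931
brass rect ((499.32568359375, 75.79261779785156), (35.696014404296875, 80.76339721679688), 75.16063690185547) [[456.  69.]
 [534.  48.]
 [543.  83.]
 [465. 103.]]
base ((520.0498657226562, 132.0839385986328), (228.74407958984375, 99.93235778808594), 74.23912048339844) 0.012052365118827013
[[441.  36.]
 [537.   8.]
 [599. 229.]
 [503. 256.]]
knob 103 0.20680309821799514 [0.61268704 0.17023914 0.20537575]
post 364 0.17993384558613665 [0.54388563 0.21822944 0.17901615]
-14 x [0.42598069 0.50616348] y [0.17655254 0.21261641] base x [0.42235222 0.52182676] y [0.14177187 0.36572332]
origin by height .085 [0.50468298 0.0754259 ]
-15 x [0.42253964 0.50263428] y [0.18468009 0.22025642] base x [0.41935746 0.51628948] y [0.14992847 0.37373972]
origin by height .085 [0.50463445 0.07525479]
```

The cradle checks out: slope 20°, base plate 229x100 mm. The origin comes to about (504,75,85) with yaw about -15.5°, and the post agrees. Next is the board.

```bash
python3 - <<'E'
from h import *
togo([.585,-.321,.18],9.2)
E
```

```text
pos [0.4637 0.121  0.3583] shift mm [-231.  -396.   177.9] turn deg [  0.03  -0.07 -24.08] F [-0.8  0.1 -0.2] t 1.7
```

```bash
python3 -m handwheel '[[[-11,-20,5],[0,0,0],93],[[-22,-38,10],[0,0,0],93],[[-22,-38,15],[0,0,0],93],[[-22,-38,15],[0,0,0],93],[[-22,-38,18],[0,0,0],93],[[-22,-38,18],[0,0,0],93],[[-22,-38,18],[0,0,0],93],[[-22,-38,18],[0,0,0],93],[[-22,-38,18],[0,0,0],93],[[-22,-38,18],[0,0,0],93],[[-22,-34,25],[0,0,0],93],[[0,0,0],[0,0,-8],93],[[0,0,0],[0,0,-8],93],[[0,0,0],[0,0,-8],93],[[0,0,0],[0,0,0],93],[[0,0,0],[0,0,0],93]]'
cat > bd.py <<'E'
from h import *
import sys
togo([.599,-.323,.18],9.2)
c=cap('wrist'); save(c,sys.argv[1]); P=cloud(c); ok=np.isfinite(P[...,2])
V=c['image'].max(2).astype(int);S=V-c['image'].min(2)
m=ok&(P[...,2]>.0055)&(P[...,2]<.018)&(abs(P[...,0]-.6)<.08)&(abs(P[...,1]+.32)<.08)
n,l,st,_=cv2.connectedComponentsWithStats(m.astype(np.uint8));i=1+st[1:,4].argmax();q=P[l==i]
print('px',st[i],'z',np.median(q[:,2]))
r=cv2.minAreaRect((q[:,:2]*1000).astype(np.float32));print(r);print(np.round(cv2.boxPoints(r),1))
E
python3 bd.py w2.png
```

```text
time_s: 3.3
position: [0.5865, -0.3196, 0.181]
ee_rot: [-0.248, 3.132, 0.0]
wrist_force: [-1.3, -0.5, -0.4]
gripper_width: 0.998
gripper_force: 0.0
pos [ 0.5865 -0.3196  0.181 ] shift mm [-11.8  -5.3   1. ] turn deg [ 0.    0.01 -0.14] F [-1.3 -0.5 -0.4] t 3.3
px [ 223  149   48   75 3467] z 0.010151798528858003
((602.1473999023438, -323.34271240234375), (99.99085235595703, 60.02155303955078), 9.543116569519043)
[[ 547.9 -302. ]
 [ 557.8 -361.2]
 [ 656.4 -344.6]
 [ 646.5 -285.5]]
```

View pics/w2.png

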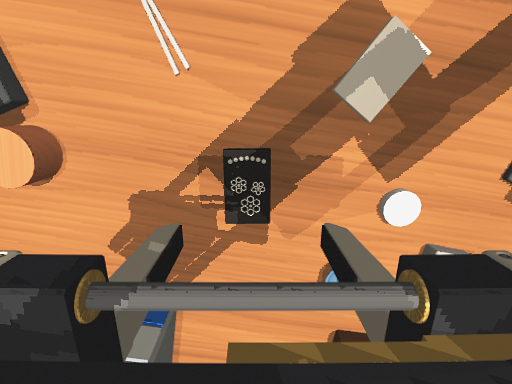

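The view shows the board at pixels (223..270, 149..224). It measures 100x60 mm, centred at (602.1,-323.3) with yaw 9.5°, and has clear space around it.

```bash
python3 - <<'E'
from h import *
togo([.6021,-.3233,.0035],9.54)
E
```

```text
pos [ 0.5864 -0.32    0.181 ] shift mm [-14.9  -5.8 177.5] turn deg [-0.01  0.02 -0.48] F [-1.1 -0.4  0.1] t 3.35
```

```bash
python3 -m handwheel '[[[-8,-3,20],[0,0,-0.5],93],[[-7,-3,40],[0,0,0],93],[[0,0,40],[0,0,0],93],[[0,0,25],[0,0,0],93],[[0,0,15],[0,0,0],93],[[0,0,12],[0,0,0],93],[[0,0,10],[0,0,0],93],[[0,0,8],[0,0,0],93],[[0,0,5],[0,0,0],93],[[0,0,0],[0,0,0],93],[[0,0,0],[0,0,0],93]]'
python3 -c "
from h import *
togo([.6021,-.3233,.0035],9.54)"
```

```text
time_s: 4.45
position: [0.602, -0.325, 0.0063]
ee_rot: [-0.264, 3.13, -0.001]
wrist_force: [-1.0, -0.9, 0.8]
gripper_width: 0.999
gripper_force: 0.0
pos [ 0.602  -0.325   0.0063] shift mm [-0.3  1.7  2.8] turn deg [-0.04  0.04  0.11] F [-1.  -0.9  0.8] t 4.45
```

```bash
python3 -m handwheel '[[[0,1.5,2.5],[0,0,0],93],[[0,0,0],[0,0,0],70],[[0,0,0],[0,0,0],55],[[0,0,0],[0,0,0],50],[[0,0,0],[0,0,0],50],[[0,0,0],[0,0,0],50],[[0,0,0],[0,0,0],50],[[0,0,0],[0,0,0],50],[[0,0,0],[0,0,0],50],[[0,0,0],[0,0,0],50]]' 35
python3 -c "
from h import *
togo([.6021,-.3233,.12],9.54)"
```

```text
time_s: 5.45
position: [0.6015, -0.3233, 0.0032]
ee_rot: [-0.265, 3.13, -0.0]
wrist_force: [-0.3, -0.0, 0.6]
gripper_width: 0.637
gripper_force: 35.0
pos [ 0.6015 -0.3233  0.0032] shift mm [  -0.6   -0.2 -116.8] turn deg [-0.01  0.    0.12] F [-0.3 -0.   0.6] t 5.45
```

```bash
python3 -m handwheel '[[[0,0,-10],[0,0,0],50],[[0,0,-20],[0,0,0],50],[[0,0,-30],[0,0,0],50],[[0,0,-40],[0,0,0],50],[[0,0,-40],[0,0,0],50],[[0,0,-40],[0,0,0],50],[[0,0,-30],[0,0,0],50],[[0,0,-10],[0,0,0],50],[[0,0,0],[0,0,0],50]]'
python3 -c "
from h import *
togo([.47,.085,.22],-15.5,0)"
```

```text
time_s: 6.35
position: [0.6019, -0.3236, 0.2248]
ee_rot: [-0.264, 3.128, -0.003]
wrist_force: [0.1, 1.1, -3.2]
gripper_width: 0.641
gripper_force: 35.0
pos [ 0.6019 -0.3236  0.2248] shift mm [ 61.5 424.9   3.7] turn deg [-0.1   0.14 25.16] F [ 0.1  1.1 -3.2] t 6.35
```

```bash
python3 -m handwheel '[[[6,15,0],[0,0,0],50],[[6,30,0],[0,0,0],50],[[6,40,0],[0,0,0],50],[[6,40,0],[0,0,0],50],[[6,40,0],[0,0,0],50],[[6,40,0],[0,0,0],50],[[6,40,0],[0,0,0],50],[[6,40,0],[0,0,0],50],[[6,40,0],[0,0,0],50],[[5,40,0],[0,0,0],50],[[2,30,0],[0,0,0],50],[[0,15,0],[0,0,0],50],[[0,8,0],[0,0,0],50],[[0,0,0],[0,0,5],50],[[0,0,0],[0,0,7.5],50],[[0,0,0],[0,0,7.5],50],[[0,0,0],[0,0,5],50],[[0,0,0],[0,0,0],50],[[0,0,0],[0,0,0],50]]'
cat > pl.py <<'E'
from h import *
import sys
# args: board offset along slope, above slope (mm); board centre in tool
a,h=map(float,sys.argv[1:3]); b=np.array([-.0006,0,.0032])
p,Rt=frame([.5042,.0748,.085],-15.5,20)
# tool x is flipped (half turn)
Rf=Rt@np.diag([-1,-1,1.])
bo=p+Rt@np.array([a,0,-h])/1000
togo(bo-Rf@b,-15.5,20)
s=arm.observe();Rc=R.from_rotvec(s['ee_rot']).as_matrix();bc=s['position']+Rc@b
print('board in cradle now mm',np.round(Rt.T@(bc-p)*1000*[1,-1,-1],1))
E
python3 pl.py 8 40
```

```text
time_s: 8.25
position: [0.4708, 0.0782, 0.2221]
ee_rot: [-0.416, -3.112, 0.001]
wrist_force: [-0.7, 0.4, -2.6]
gripper_width: 0.638
gripper_force: 35.0
pos [0.4708 0.0782 0.2221] shift mm [-26.1   1.6  94. ] turn deg [ -5.34 -19.4    0.26] F [-0.7  0.4 -2.6] t 8.25
board in cradle now mm [ 13.5   7.1 137. ]
```

```bash
sed -i "s/'zy'/'ZY'/" h.py; python3 pl.py 8 40; python3 -c "
from h import *
p,Rt=frame([0,0,0],-15.5,20);print(Rt)"
```

```text
pos [0.4708 0.0782 0.2221] shift mm [-25.5   5.6  93.9] turn deg [ 1.000e-02 -2.011e+01  2.700e-01] F [-0.7  0.4 -2.6] t 8.25
board in cradle now mm [ 15.2  -5.7 136.9]
[[ 9.05516426e-01 -2.67238376e-01  3.29581026e-01]
 [-2.51121930e-01 -9.63630453e-01 -9.14009077e-02]
 [ 3.42020143e-01  6.93889390e-18 -9.39692621e-01]]
```

```bash
python3 -m handwheel '[[[0,0,0],[0,-3,0],50],[[0,0,0],[0,-6,0],50],[[0,0,0],[0,-6,0],50],[[0,0,0],[0,-5,0],50],[[0,0,10],[0,0,0],50],[[0,0,0],[0,0,0],50],[[0,0,0],[0,0,0],50]]'
python3 pl.py 8 30
```

```text
time_s: 8.95
position: [0.4751, 0.0774, 0.2134]
ee_rot: [0.373, 2.772, -0.066]
wrist_force: [0.0, 0.1, -2.8]
gripper_width: 0.637
gripper_force: 35.0
pos [0.4751 0.0774 0.2134] shift mm [ 9.3  5.3 97.3] turn deg [ 0.03 -0.12  0.16] F [ 0.   0.1 -2.8] t 8.95
board in cradle now mm [ 17.5  -5.3 127.3]
```

```bash
python3 -m handwheel '[[[3,3,10],[0,0,0],50],[[3,2,20],[0,0,0],50],[[3,0,25],[0,0,0],50],[[0,0,20],[0,0,0],50],[[0,0,12],[0,0,0],50],[[0,0,8],[0,0,0],50],[[0,0,0],[0,0,0],50],[[0,0,0],[0,0,0],50]]'
python3 pl.py 8 10
cat > see.py <<'E'
from h import *
import sys
c=cap('wrist'); save(c,sys.argv[1]); P=cloud(c); ok=np.isfinite(P[...,2])
p,Rt=frame([.5042,.0748,.085],-15.5,20);B=Rt@np.diag([1,-1,-1.])
Q=(P-p)@B*1000   # cradle coordinates
hsv=cv2.cvtColor(c['image'],cv2.COLOR_RGB2HSV).astype(int);H,S,V=hsv[...,0],hsv[...,1],hsv[...,2]
br=ok&(H>22)&(H<35)&(S>120)&(V>100)&(abs(Q[...,2])<15)&(abs(Q[...,0])<70)&(abs(Q[...,1])<40)
if br.sum()>10: print('brass x',np.percentile(Q[br][:,0],[1,99]),'y',np.percentile(Q[br][:,1],[1,99]),'z',np.percentile(Q[br][:,2],[5,50,95]))
h=float(sys.argv[2])+10
m=ok&(abs(Q[...,2]-h)<4)&(abs(Q[...,0])<80)&(abs(Q[...,1])<29)
q=Q[m];A=np.c_[q[:,:2],np.ones(len(q))];f=np.linalg.lstsq(A,q[:,2],rcond=None)[0]
print('board top n',len(q),'tilt deg about y,x',np.degrees(f[:2]),'h at 0',f[2])
m=ok&(abs(Q[...,2]-h)<4)&(abs(Q[...,0])<80)&(abs(Q[...,1])<45)
n,l,st,_=cv2.connectedComponentsWithStats(m.astype(np.uint8));i=1+st[1:,4].argmax();q=Q[l==i]
r=cv2.minAreaRect(q[:,:2].astype(np.float32));print('board rect in cradle',np.round(r[0],1),np.round(r[1],1),r[2],'low edge x',np.percentile(q[:,0],1))
E
python3 see.py w3.png 58
```

```text
time_s: 9.75
position: [0.4993, 0.0761, 0.1214]
ee_rot: [0.373, 2.77, -0.066]
wrist_force: [-0.2, -0.4, -3.3]
gripper_width: 0.641
gripper_force: 35.0
pos [0.4993 0.0761 0.1214] shift mm [ 0.3  0.  22.7] turn deg [ 0.05 -0.02  0.14] F [-0.2 -0.4 -3.3] t 9.75
board in cradle now mm [ 8.3 -0.  32.7]
board top n 0 tilt deg about y,x [0. 0.] h at 0 0.0
board rect in cradle [  3.9 -33.6] [22.4 10.3] 41.61868667602539 low edge x -1.521637348201692
```

View pics/w3.png

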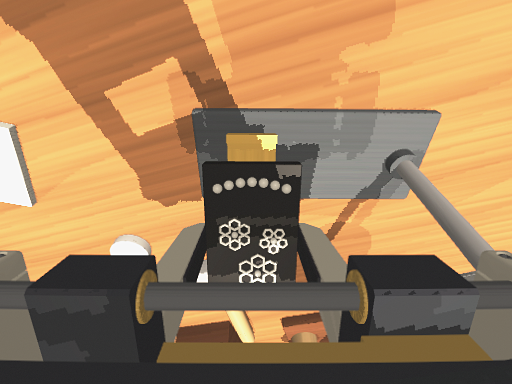

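The board is held between the fingers, with its low edge at pixel row 163, and the brass low end and ledge show beyond it at (252,147). I passed the wrong height to the check, so I'll rerun it.

```bash
python3 see.py w4.png 32.7
```

```text
brass x [-56.23673455 -44.74778627] y [ 3.81800955 17.28285916] z [0.16023514 7.47037826 9.09488707]
board top n 10808 tilt deg about y,x [0.10623772 0.1087616 ] h at 0 43.23007640040691
board rect in cradle [-0.8 -0.1] [82.1 87.8] 0.14006580412387848 low edge x -41.37041467920412
```

```bash
python3 -m handwheel '[[[0,0,8],[0,0,0],50],[[0,0,8],[0,0,0],50],[[0,0,6],[0,0,0],50],[[0,0,4],[0,0,0],50],[[0,0,2],[0,0,0],50],[[0,0,1],[0,0,0],50],[[0,0,0],[0,0,0],50],[[0,0,0],[0,0,0],50]]'
python3 pl.py 8 0
```

```text
time_s: 10.65
position: [0.5087, 0.0736, 0.0943]
ee_rot: [0.373, 2.77, -0.066]
wrist_force: [0.1, -0.7, -4.0]
gripper_width: 0.639
gripper_force: 35.0
pos [0.5087 0.0736 0.0943] shift mm [ 0.2 -0.   4. ] turn deg [0.06 0.02 0.15] F [ 0.1 -0.7 -4. ] t 10.65
board in cradle now mm [8.2 0.  4. ]
```

```bash
python3 -m handwheel '[[[0,0,1],[0,0,0],50],[[0,0,1],[0,0,0],50],[[0,0,1],[0,0,0],50],[[0,0,0],[0,0,0],50],[[0,0,0],[0,0,0],50]]'; python3 pl.py 8 0
python3 -m handwheel '[[[0,0,1],[0,0,0],50],[[0,0,0],[0,0,0],50],[[0,0,0],[0,0,0],50]]'; python3 pl.py 8 0
```

```text
time_s: 11.15
position: [0.5095, 0.0732, 0.0913]
ee_rot: [0.373, 2.77, -0.066]
wrist_force: [0.0, 0.0, -2.8]
gripper_width: 0.638
gripper_force: 35.0
pos [0.5095 0.0732 0.0913] shift mm [-0.   0.1  0.8] turn deg [ 0.05 -0.    0.15] F [ 0.   0.  -2.8] t 11.15
board in cradle now mm [ 8.  -0.1  0.8]
time_s: 11.45
position: [0.5099, 0.0732, 0.0907]
ee_rot: [0.373, 2.77, -0.066]
wrist_force: [-3.2, 0.9, 3.6]
gripper_width: 0.642
gripper_force: 35.0
pos [0.5099 0.0732 0.0907] shift mm [ 0.1 -0.   0.2] turn deg [0.06 0.02 0.16] F [-3.2  0.9  3.6] t 11.45
board in cradle now mm [8.1 0.  0.2]
```

Contact made, with about 7 N on the slope. Now I'll slide it down to the ledge.

```bash
python3 -m handwheel '[[[1,0,0],[0,0,0],50],[[1,0,0],[0,0,0],50],[[1,0,0],[0,0,0],50],[[1,0,0],[0,0,0],50],[[1,0,0],[0,0,0],50],[[1,0,0],[0,0,0],50],[[0,0,0],[0,0,0],50],[[0,0,0],[0,0,0],50]]'; python3 pl.py 0 0
python3 -m handwheel '[[[1,0,0],[0,0,0],50],[[0.5,0,0],[0,0,0],50],[[0,0,0],[0,0,0],50],[[0,0,0],[0,0,0],50]]'; python3 pl.py 0 0
```

```text
time_s: 12.25
position: [0.505, 0.0748, 0.0889]
ee_rot: [0.373, 2.768, -0.065]
wrist_force: [0.6, -0.7, 5.1]
gripper_width: 0.64
gripper_force: 35.0
pos [0.505  0.0748 0.0889] shift mm [ 2.7 -0.2  0.2] turn deg [0.08 0.09 0.15] F [ 0.6 -0.7  5.1] t 12.25
board in cradle now mm [2.7 0.2 0.2]
time_s: 12.65
position: [0.5037, 0.0751, 0.0884]
ee_rot: [0.373, 2.768, -0.065]
wrist_force: [1.1, -0.3, 5.4]
gripper_width: 0.641
gripper_force: 35.0
pos [0.5037 0.0751 0.0884] shift mm [ 1.3 -0.2  0.2] turn deg [0.08 0.09 0.15] F [ 1.1 -0.3  5.4] t 12.65
board in cradle now mm [1.3 0.2 0.2]
```

```bash
python3 -m handwheel '[[[1,0,0],[0,0,0],50],[[0,0,0],[0,0,0],50],[[0,0,0],[0,0,0],50]]'; python3 pl.py 0 0
python3 -m handwheel '[[[1,0,0],[0,0,0],50],[[0,0,0],[0,0,0],50],[[0,0,0],[0,0,0],50]]'; python3 pl.py 0 0
```

```text
time_s: 12.95
position: [0.5028, 0.0753, 0.088]
ee_rot: [0.373, 2.768, -0.065]
wrist_force: [-0.0, 0.5, 6.2]
gripper_width: 0.641
gripper_force: 35.0
pos [0.5028 0.0753 0.088 ] shift mm [ 0.2 -0.1  0.2] turn deg [0.08 0.09 0.15] F [-0.   0.5  6.2] t 12.95
board in cradle now mm [0.3 0.1 0.2]
time_s: 13.25
position: [0.5025, 0.0755, 0.0879]
ee_rot: [0.373, 2.767, -0.065]
wrist_force: [4.3, -1.4, 5.9]
gripper_width: 0.643
gripper_force: 35.0
pos [0.5025 0.0755 0.0879] shift mm [-0.1 -0.2  0.2] turn deg [0.09 0.15 0.15] F [ 4.3 -1.4  5.9] t 13.25
board in cradle now mm [-0.1  0.2  0.2]
```

The force along the slope has risen at x≈0, so the board is home. Now I'll let go and back off along the slope normal.

```bash
python3 -m handwheel '[[[0,0,0],[0,0,0],62],[[0,0,0],[0,0,0],66],[[0,0,0],[0,0,0],72],[[0,0,0],[0,0,0],80],[[0,0,0],[0,0,0],85],[[0,0,0],[0,0,0],85],[[0,0,-5],[0,0,0],85],[[0,0,-15],[0,0,0],85],[[0,0,-30],[0,0,0],85],[[0,0,-40],[0,0,0],85],[[0,0,-40],[0,0,0],85],[[0,0,-20],[0,0,0],85],[[0,0,0],[0,0,0],85],[[0,0,0],[0,0,0],85]]'; python3 see.py w5.png 0
```

```text
time_s: 14.65
position: [0.4517, 0.0892, 0.2281]
ee_rot: [0.373, 2.769, -0.065]
wrist_force: [0.1, 0.4, 0.2]
gripper_width: 0.912
gripper_force: 0.0
brass x [-56.04861522 -51.57968145] y [-2.80293355 17.1022174 ] z [3.77193636 4.83402343 8.98815904]
board top n 4189 tilt deg about y,x [0.24667112 0.11792715] h at 0 10.216736580318202
board rect in cradle [-3.4  0.1] [105.5  60. ] 0.040125761181116104 low edge x -54.09554408540589
```

View pics/w5.png

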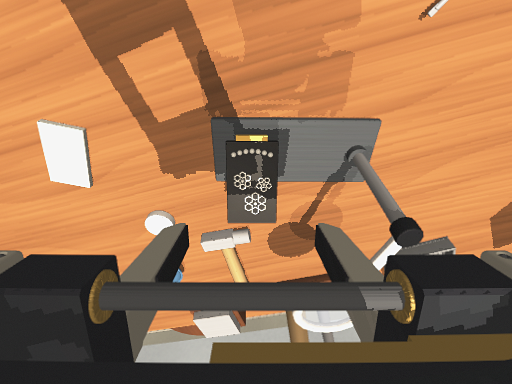

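The board lies flat and centred on the rest with its low end against the ledge (high end at +49 mm). Its corners show at (226..278, 141..222). Next is the magnifier.

```bash
python3 -m handwheel '[[[0,0,-20],[0,0,0],70],[[0,0,-20],[0,0,0],50],[[0,0,0],[0,6,0],40],[[0,0,0],[0,7,0],34],[[0,0,0],[0,7,0],34],[[0,0,0],[0,0,6],34],[[0,0,0],[0,0,8],34],[[0,0,0],[0,0,6],34],[[0,0,0],[0,0,0],34]]'; cat > kn.py <<'E'
from h import *
ax=np.array([.544,.2189]); s=arm.observe(); k=np.array([.6127,.1702])
togo([k[0],k[1],.184],-35.3)
Rc=R.from_rotvec(s['ee_rot']).as_matrix();d=s['position'][:2]-ax
print('q6',s['joint_positions'][5],'r',np.hypot(*d)*1000,'swing angle deg of tool',np.degrees(np.arctan2(d[1],d[0]))+105.5,'tool x dir',np.degrees(np.arctan2(Rc[1,0],Rc[0,0])),'torque',np.round(s['wrist_torque'],2))
E
python3 kn.py
```

```text
time_s: 15.6
position: [0.4382, 0.0925, 0.2635]
ee_rot: [-0.955, -2.989, 0.002]
wrist_force: [0.8, 0.6, 0.7]
gripper_width: 0.368
gripper_force: 0.0
pos [0.4382 0.0925 0.2635] shift mm [-97.4 164.7  78.8] turn deg [-0.13 -0.2  -0.12] F [0.8 0.6 0.7] t 15.6
q6 -0.9945511315944067 r 164.84782306678628 swing angle deg of tool -24.413921538026642 tool x dir 144.57751661073814 torque [-0.03  0.03  0.07]
```

```bash
python3 -m handwheel '[[[-10,17,0],[0,0,0],34],[[-19,33,0],[0,0,0],34],[[-19,33,0],[0,0,0],34],[[-19,33,0],[0,0,0],34],[[-19,33,0],[0,0,0],34],[[-11,16,0],[0,0,0],34],[[0,0,15],[0,0,0],34],[[0,0,0],[0,0,0],34],[[0,0,0],[0,0,0],34]]'; python3 kn.py
```

```text
time_s: 16.5
position: [0.6125, 0.171, 0.2493]
ee_rot: [-0.95, -2.991, 0.002]
wrist_force: [1.0, -0.1, 0.1]
gripper_width: 0.368
gripper_force: 0.0
pos [0.6125 0.171  0.2493] shift mm [-0.8 -0.4 65.3] turn deg [-0.12 -0.13  0.05] F [ 1.  -0.1  0.1] t 16.5
q6 -0.8583155183850848 r 83.5495916043617 swing angle deg of tool 70.54565418100398 tool x dir 144.74768165672805 torque [-0.05  0.01 -0.  ]
```

```bash
python3 -m handwheel '[[[-1,0,15],[0,0,0],34],[[0,0,15],[0,0,0],34],[[0,0,12],[0,0,0],34],[[0,0,10],[0,0,0],34],[[0,0,8],[0,0,0],34],[[0,0,5],[0,0,0],34],[[0,0,0],[0,0,0],34],[[0,0,0],[0,0,0],34]]'; python3 kn.py
```

```text
time_s: 17.3
position: [0.6142, 0.1707, 0.186]
ee_rot: [0.953, 2.993, 0.0]
wrist_force: [-0.5, 0.1, 0.1]
gripper_width: 0.369
gripper_force: 0.0
pos [0.6142 0.1707 0.186 ] shift mm [ 0.9 -1.3  2. ] turn deg [ 0.02  0.02 -0.03] F [-0.5  0.1  0.1] t 17.3
q6 -0.8577689883196059 r 85.14245331203205 swing angle deg of tool 71.01601566206824 tool x dir 144.66901510102934 torque [-0.03  0.05 -0.04]
```

```bash
python3 -m handwheel '[[[0,0,0],[0,0,0],24],[[0,0,0],[0,0,0],24],[[0,-1,0],[0,0,0],24],[[0,-3,0],[0,0,2],24],[[0.15,-5.2,0],[0,0,3.5],24],[[0.15,-5.2,0],[0,0,3.5],24],[[0.15,-5.2,0],[0,0,3.5],24],[[0.15,-5.2,0],[0,0,3.5],24],[[0,0,0],[0,0,0],24]]'; python3 kn.py
```

```text
time_s: 18.2
position: [0.5969, 0.1522, 0.1859]
ee_rot: [1.362, 2.831, -0.0]
wrist_force: [0.1, -1.0, 0.0]
gripper_width: 0.259
gripper_force: 0.0
pos [0.5969 0.1522 0.1859] shift mm [ 4.2 23.6  1.9] turn deg [-0.000e+00  1.000e-02 -1.608e+01] F [ 0.1 -1.   0. ] t 18.2
q6 -0.6050755620192952 r 85.10909419221882 swing angle deg of tool 53.927006933757134 tool x dir 128.61856445621254 torque [-0.07 -0.01  0.02]
```

```bash
python3 -m handwheel '[[[0.15,-5.2,0],[0,0,3.5],24],[[0.15,-5.2,0],[0,0,3.5],24],[[0.15,-5.2,0],[0,0,3.5],24],[[0.15,-5.2,0],[0,0,3.5],24],[[0.15,-5.2,0],[0,0,3.5],24],[[0.15,-5.2,0],[0,0,3.5],24],[[0.15,-5.2,0],[0,0,3.5],24],[[0.15,-5.2,0],[0,0,3.5],24],[[0.15,-5.2,0],[0,0,3.5],24],[[0.15,-5.2,0],[0,0,3.5],24],[[0.15,-5.2,0],[0,0,3.5],24],[[0.15,-5.2,0],[0,0,3.5],24],[[0.15,-5.2,0],[0,0,3.5],24],[[0,0,0],[0,0,0],24],[[0,0,0],[0,0,0],24]]'; python3 kn.py
```

```text
time_s: 19.7
position: [0.5341, 0.1344, 0.1859]
ee_rot: [2.347, 2.088, 0.0]
wrist_force: [-0.1, 0.0, -0.1]
gripper_width: 0.26
gripper_force: 0.0
pos [0.5341 0.1344 0.1859] shift mm [44.7 73.9  1.9] turn deg [ 2.000e-02  1.000e-02 -6.139e+01] F [-0.1  0.  -0.1] t 19.7
q6 0.1606722323266427 r 85.1084470169647 swing angle deg of tool 8.796628058570136 tool x dir 83.31356736164254 torque [ 0.01  0.09 -0.04]
```

```bash
python3 -m handwheel '[[[0.1,-4,0],[0,0,2.7],24],[[0.1,-4,0],[0,0,2.7],24],[[0,-3,0],[0,0,2],24],[[0,-2,0],[0,0,1],24],[[0,-1,0],[0,0,0],24],[[0,0,0],[0,0,0],24]]'; python3 kn.py
python3 -m handwheel '[[[0,-1,0],[0,0,0],24],[[0,-1,0],[0,0,0],24],[[0,0,0],[0,0,0],24]]'; python3 kn.py
```

```text
time_s: 20.3
position: [0.5203, 0.137, 0.1858]
ee_rot: [2.495, 1.909, 0.0]
wrist_force: [0.3, 0.1, 0.3]
gripper_width: 0.257
gripper_force: 0.3
pos [0.5203 0.137  0.1858] shift mm [56.2 80.5  1.8] turn deg [ 1.000e-02  1.000e-02 -6.986e+01] F [0.3 0.1 0.3] t 20.3
q6 0.31485557621610083 r 85.24062117527231 swing angle deg of tool -0.6432919232218239 tool x dir 74.8368632037092 torque [-0.15 -0.01  0.01]
time_s: 20.6
position: [0.5181, 0.1376, 0.1857]
ee_rot: [-2.496, -1.908, 0.0]
wrist_force: [0.3, -1.1, -0.1]
gripper_width: 0.261
gripper_force: 0.3
pos [0.5181 0.1376 0.1857] shift mm [56.3 82.7  1.7] turn deg [-1.000e-02 -0.000e+00 -6.992e+01] F [ 0.3 -1.1 -0.1] t 20.6
q6 0.31707913779137803 r 85.30858606515089 swing angle deg of tool -2.173042356451191 tool x dir 74.77761062964811 torque [-0.24  0.02 -0.02]
```

```bash
python3 -m handwheel '[[[0,-1,0],[0,0,0],24],[[0,-1,0],[0,0,0],24],[[0,0,0],[0,0,0],24]]'; python3 kn.py|tail -1
python3 -m handwheel '[[[0,-0.5,0],[0,0,0],24],[[0,0,0],[0,0,0],24]]'; python3 kn.py|tail -1
```

```text
time_s: 20.9
position: [0.517, 0.1379, 0.1857]
ee_rot: [2.495, 1.907, 0.001]
wrist_force: [3.9, -2.3, -2.1]
gripper_width: 0.261
gripper_force: 2.3
q6 0.3184959973815619 r 85.42194291520899 swing angle deg of tool -2.9562242944490436 tool x dir 74.76064850882142 torque [-0.41 -0.6   0.02]
time_s: 21.1
position: [0.5169, 0.1379, 0.1857]
ee_rot: [2.495, 1.906, 0.002]
wrist_force: [6.2, -2.2, -1.7]
gripper_width: 0.261
gripper_force: 3.1
q6 0.3188315008898768 r 85.41738436842795 swing angle deg of tool -2.9903487762410634 tool x dir 74.7505368122194 torque [-0.47 -0.91 -0.05]
```

The force rises without any motion, so the magnifier is at its stop. I'll centre the fingers round the knob, lift off and check.

```bash
python3 -m handwheel '[[[0,2,0],[0,0,0],28],[[0,2.5,0],[0,0,0],30],[[0,0,0],[0,0,0],32],[[0,0,-8],[0,0,0],32],[[0,0,-15],[0,0,0],32],[[0,0,-30],[0,0,0],32],[[0,0,-40],[0,0,0],32],[[0,0,-40],[0,0,0],32],[[-20,0,-20],[0,0,0],32],[[-30,0,0],[0,0,0],32],[[-40,0,0],[0,0,0],32],[[-40,0,0],[0,0,0],32],[[-30,0,0],[0,0,0],32],[[0,0,0],[0,0,0],32],[[0,0,0],[0,0,0],32]]'
python3 - <<'E'
from h import *
s=arm.observe();print(s['position'],s['wrist_force'])
a=cap('top');b=cap('side')
x=np.vstack([cv2.resize(a['image'][130:250,160:360],(600,290)),cv2.resize(b['image'][130:320,180:380],(600,310))])
cv2.imwrite('pics/end.png',x[:,:,::-1])
P=cloud(a);m=np.isfinite(P[...,2])&(abs(P[...,2]-.1727)<.012)&(abs(P[...,0]-.5)<.12)&(abs(P[...,1]-.13)<.15);m[:130]=0
w=P[m];print('lens/arm pts',len(w),w.min(0),w.max(0))
E
```

```text
time_s: 22.6
position: [0.478, -0.0174, 0.3393]
ee_rot: [2.498, 1.905, 0.001]
wrist_force: [-0.1, 0.7, -0.4]
gripper_width: 0.346
gripper_force: 0.0
[ 0.47795797 -0.01736083  0.33928246] [-0.13817437  0.67274771 -0.36893649]
lens/arm pts 333 [0.46447285 0.0751272  0.16291555] [0.55650771 0.22998807 0.18399468]
```

View pics/end.png

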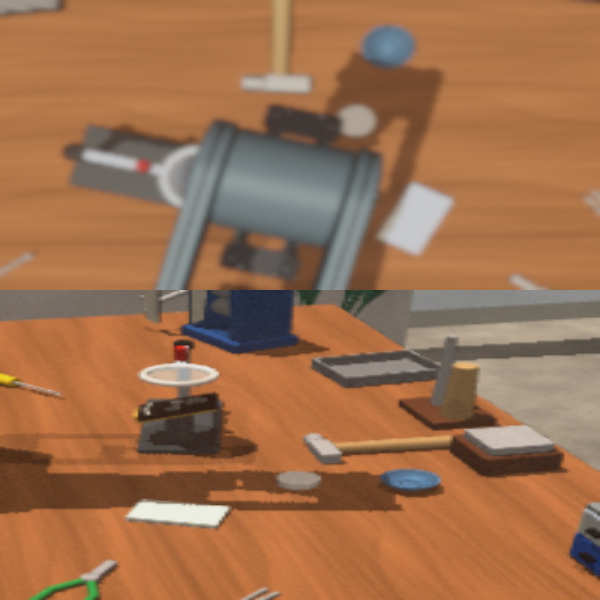

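The side view shows the board on the rest with the lens above it at (180,375). The top view shows the arm along the base plate with the knob at (143,166), the other tools where they were, and the robot clear. Handing in.

```bash
python3 -c "
from station import arm
print(arm.finish_job())"
```

```text
the job is handed in; nothing more can be done
None
```

The job is handed in at about 23 s of the 64 s allowed: the dark board is lying home on the brass rest, let go, with the magnifier swung over it against its stop and the white board and tools not touched; no verdict came back.

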